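# Bolt the cubic cell model into its dock

### The arm

A 6-joint arm with a two-finger parallel gripper is mounted at the origin on the work surface. World frame = base frame: x ahead of the robot, y to its left, z up, the work surface at z = 0. Lengths are in mm, angles in rad, forces in N, time in s.
With the tool pointing down it reaches from about 350 to 975 mm from the base axis. Payload 7.1 kg.
Tool frame: the origin (TCP) lies at the very end of the fingers, on their centre line; the grasp point (between the pads) lies 19 mm behind it; z points along the fingers, y is the direction in which the jaws open and shut (so a half turn about z gives the same grasp; the last joint's range is limited). The gripper opens to 88 mm and grips with 3 to 60 N. Pads are 20 mm wide; open, the fingers measure 115 mm over their backs; the gripper's body (75 mm by 178 mm) begins 61 mm behind the grasp point.
Start: joints at [1.225, 0.423, 1.63, -0, 1.089, -0.019], TCP at [200.602, 591.915, 222.675] pointing down, gripper open.
Joint ranges: [-3, 3], [-0.9, 2.11], [0.09, 2.58], [-1.31, 4.45], [0.11, 2.69], [-2.54, 2.54]. Speed limits (rad/s): [2.39, 2.39, 3.01, 3.14, 3.14, 3.14].

### API

Orientations are given as a rotation vector (axis times angle).
In Python, from workcell import monitor, vision, order, find_in, regions_of, place_of gives the robot as it stands. The module is installed in compiled form; this text tells all that it offers.
- The arm moves only by the tool carry_out, never from a script. Its argument "targets" is a list of rows, each a list of 3 entries, a list of its own where there are three numbers: the turn, a rotation vector about the world's x, y, z in degrees, then the shift along the world's x, y, z in mm, then the finger opening in mm, from 0 to 87.8. In form: [[[rx, ry, rz], [x, y, z], hand], ...]. A call has 1 to 10 rows; each row is the pose to reach, as a shift and turn from the pose commanded when the call began; what a row does not reach only later rows make up. A row lasts 1/12 s, in which the tool goes at most 41.7 mm and 7.16 degrees, less where a joint would pass 70% of its speed; a pose out of reach is approached as far as the arm can. A call with a gripper value outside its range is refused whole. The fingers move at their own pace and stop on an object; the grip force is fixed at half the most. Time passes only in rows, so rows that repeat a pose let the fingers close. It gives the time, the measured TCP pose, the force and the opening at its end, in the units of the state.
- monitor.get_obs(): the state, without advancing time (a new reading comes with each control period).
- vision.get_image(name): name is "side" or "top"; returns the picture (420x560x3 uint8, red, green, blue); there is no depth.
- vision.camera_model(name): a dict with "K" (3x3 intrinsics, pixels), "rvec" (rotation vector, rad) and "tvec" (3), from world to camera coordinates, as OpenCV has them. Camera axes: x right, y down, z forward; pixel columns grow to the right and rows downward; lengths in mm; the calibration is good to about 2 mm. A picture is of the moment at which its call begins. camera_model takes no time and is no camera call.
- order.close_job(): hands the job in, once; it reports no verdict.
Trained networks look in the newest picture that a camera, given by its name, has taken for a name from the list of things; names that differ only in an ending like _2 or _b are one class to them, and where a whole thing is asked for, a point or a joint stands for the part that bears it (a point fixed in the world has none). Each returns a list of dicts, best first, with "confidence" (0 to 1); they miss things now and then, are a little off and sometimes report something else, mostly with a low value. They report only what shows in the picture. A call takes as long as a camera call.
- find_in(query, camera): "point" ([x, y, z] in mm, in the coordinates of the camera as it stood for that picture, good to about 4 mm: the middle of the surface that is visible of it).
- regions_of(query, camera): "mask" (420x560 bool, what is visible of it).
- place_of(query, camera): "point" ([x, y, z] in mm, in the coordinates of the camera as it stood for that picture, good to about 4 mm: a listed point, or the origin of a listed thing).
The state is a dict: "t": time; "qpos": joint angles; "qvel": joint speeds; "joint_torque": joint torques, N m; "ee_pos": TCP position; "orientation": TCP orientation; "ft_force": force on the tool from outside, world axes, zero at the start; "moment": the same for the moment, N m; "width": finger opening in mm.
Only numpy, scipy, OpenCV 4.12 (cv2) and the standard library are available. Lean on these libraries where they do the work, as an engineer would, in place of code of your own. Each camera call takes 0.05 s, during which the arm holds its last target.

### The job

Lock the cubic cell model into its dock with the barrel bolt: lift the bolt's red handle out of its notch, slide the bolt through the steel keeper on the cork base until the handle meets the brass end stop, and lower the handle into the brass notch there so that it lies fully down, then let go. The brass notch is adjustable and its setting is not known beforehand, so feel for the stop and never force the bolt against its notches or stop. Leave the cell model and everything else on the table where it is.

Things in the scene. Friction and masses are not known exactly. Their poses are not given: they have to be found in the camera images.
- dock: Grey steel dock plate fixed to the table, 150 x 350 x 8 mm (in its frame x -75 to 75, y -185 to 165 mm; origin on its underside, z up). On it, 18 to 26 mm to the -x (robot) side of the bolt axis, stands the gate: a blue, then a brass notched plate, top edge 12 mm above the bolt axis. Pressing the bolt on notches or stop with over 20 N counts as forcing.
- start_notch (a point): Middle of the start notch in the blue gate plate, at the height of the bolt axis (46 mm above the table). The notch is 15 mm wide along y, open upward, 12 mm deep above the axis. On its -y side a blue ear rises to 34 mm above the axis.
- brass_gate (a point): Middle of the region, at axis height, where the far notch may be: its centre is within 15 mm of here along the dock's y (45 to 75 mm from the start notch), clamped by hand, not measured. Notch 14 mm wide. Flush with its +y wall a brass ear (end stop, 6 mm thick, 21 mm wide) rises 34 mm above the axis: a lifted handle slid to +y meets it 2 mm past the notch's centre. Rigid.
- bolt_unit: Barrel bolt with two steel guide saddles, fixed on the dock. Origin on the bolt axis, 46 mm above the table, where the handle is at bolt_slide 0. Axes as the dock's: +y is the way the bolt is shot, -x the side on which the handle lies. Saddles 28 mm wide, tops 14 mm above the axis, 89 to 99 mm ahead (+y) of and 16 to 26 mm behind the origin.
- rod_tip (a point): Centre of the front end of the bolt's steel rod, 12 mm thick, on the bolt axis 102 mm ahead (+y) of the handle; it goes through the keeper.
- bolt_slide (a joint): Slide of the bolt along the dock's +y, in m: about 0 in the start notch (within 2 mm), 0.045 to 0.075 in the middle of the far notch. Sliding friction about 2 N; it stays where it is left.
- bolt_lift (a joint): Turn of the handle about the bolt axis, in rad: elevation above horizontal. 0 = level towards the dock's -x, fully down in a notch (only a notch lets it below 0.6); 1.3 = highest. It clears the gate from about 0.85 and slides freely at 0.95 to 1.2. It turns easily and falls by its own weight, onto the gate's top edge (0.65 to 0.9) if not over a notch.
- handle_grip (a point): On the axis of the handle's red sleeve, 62 mm out from the bolt axis. Sleeve round, 14 mm thick, from 44 to 80 mm out; inside that a square steel bar 10 mm thick, which lies in the notch (2 to 2.5 mm play each side). Pinched from above with fingers closing along the dock's y, the sleeve turns between the pads as it swings. Lifted, grip it near the fingertips: the ears are close below.
- cell_model: Cubic cell frame of aluminium rods, 90 mm, with balls at its corners, on a cork base 120 x 120 x 20 mm, 0.4 kg, loose between low curbs on the dock at dock y = 92 mm; origin at the underside of the base. On the cork's edge towards the bolt stands the steel keeper, a staple 20 mm wide inside, through which the bolt's rod passes; its total height is 122 mm.
- octahedron0: Translucent orange acrylic octahedron, edge 50 mm, 41 mm high, lying on a face; origin at its underside. Leave alone.
- octahedron1: Same as octahedron0. Leave alone.
- octahedron2: Same as octahedron0. Leave alone.
- caliper: Stainless steel caliper, 230 mm long, lying flat, 12 mm high; origin at the middle of its beam's underside. Leave alone.
- dish: White ceramic dish, 104 mm across, 24 mm high, with grey bond pegs; origin under its centre. Leave alone.
- counter_box: Green metal counter box, 110 x 140 x 65 mm, fixed; origin under its centre. On its top is a spring push button, in all less than 35 mm higher. Leave alone.
- count_button (a joint): Travel of the counter's push button in m, 0 = up. Leave alone.

How it is judged:
By the outcome, as a careful person would: the job done as asked, in the order asked, and still so for the second after the job is handed in, with the robot touching nothing.
It also fails if it takes over 48 s, if anything falls off the work surface, if the arm or the gripper's body presses on something with over 40 N, if the wrist force passes 120 N, or if a joint passes its speed limit or range.

## Working session

There is one attempt and no reset: what is moved stays moved. The work goes in short steps, Python scripts to look and compute and a tool call to move; the robot and the scene stay as the last step left them, time stands still between calls to the robot, and variables do not carry over. Pictures are saved under pics/ and viewed, and the job is handed in when it is done.

Besides the shell and the picture viewer there is one more tool, called after "Emit:" as name([rows], argument=value, ...), one row to a line, values as JSON. carry_out: Moves the arm, as the interface text tells. Its arguments: {"type":"object","properties":{"targets":{"type":"array","items":{"type":"array"}}},"required":["targets"]}

```bash
mkdir -p pics
cat > h.py <<'E'
import numpy as np, cv2
from workcell import monitor, vision, order, find_in, regions_of, place_of
def cam(n):
    m=vision.camera_model(n); R=cv2.Rodrigues(np.array(m["rvec"],float))[0]; return np.array(m["K"],float),R,np.array(m["tvec"],float).ravel()
def toworld(p,n):
    K,R,t=cam(n); return R.T@(np.array(p,float)-t)
def proj(P,n):
    K,R,t=cam(n); q=K@(R@np.array(P,float)+t); return q[:2]/q[2]
def pix2z(uv,z,n):
    K,R,t=cam(n); d=R.T@np.linalg.inv(K)@np.array([uv[0],uv[1],1.]); c=-R.T@t; return c+d*(z-c[2])/d[2]
def save(n,f):
    im=vision.get_image(n); cv2.imwrite(f,im[:,:,::-1]); return im
def st():
    o=monitor.get_obs(); print({k:np.round(o[k],3).tolist() for k in ("t","qpos","ee_pos","orientation","ft_force","width")})
E
python3 - <<'E'
from h import *
st()
for c in ("side","top"):
    save(c,f"pics/{c}0.png")
    K,R,t=cam(c); print(c,-R.T@t)
    for q in ("dock","start_notch","brass_gate","bolt_unit","rod_tip","handle_grip","cell_model"):
        r=place_of(q,c)
        print(c,q,[(np.round(toworld(x["point"],c),1).tolist(),round(x["confidence"],2)) for x in r[:2]])
st()
E
```

```text
{'t': 0.0, 'qpos': [1.225, 0.424, 1.631, 0.0, 1.089, -0.019], 'ee_pos': [200.421, 591.404, 221.908], 'orientation': [-0.511, -3.099, 0.002], 'ft_force': [-0.194, 0.702, 0.537], 'width': 88.317}
side [ -32.74737736 -723.6858398   663.82905182]
side dock [([582.6, 24.1, 2.2], 0.8)]
side start_notch [([579.5, -57.3, 47.4], 0.68)]
side brass_gate [([564.4, 4.8, 47.3], 0.74)]
side bolt_unit [([600.2, -49.4, 45.1], 0.63)]
side rod_tip [([570.0, 50.4, 45.8], 0.65)]
side handle_grip [([539.4, -64.2, 44.3], 0.68)]
side cell_model []
top [ 363.17441538   42.0067059  1210.9437428 ]
top dock [([581.1, 25.4, 1.7], 0.93)]
top start_notch [([585.8, -52.4, 41.7], 0.86)]
top brass_gate [([562.6, 2.1, 46.5], 0.97)]
top bolt_unit [([600.8, -52.2, 45.7], 0.78)]
top rod_tip [([576.9, 47.0, 47.3], 0.68)]
top handle_grip [([536.8, -66.6, 47.6], 0.54)]
top cell_model [([560.4, 118.6, 3.3], 0.92), ([541.7, -64.0, 47.5], 0.16)]
{'t': 0.8, 'qpos': [1.225, 0.423, 1.63, -0.0, 1.089, -0.019], 'ee_pos': [200.601, 591.932, 222.697], 'orientation': [0.511, 3.1, 0.0], 'ft_force': [-0.51, 0.424, 0.056], 'width': 88.203}
```

View pics/side0.png

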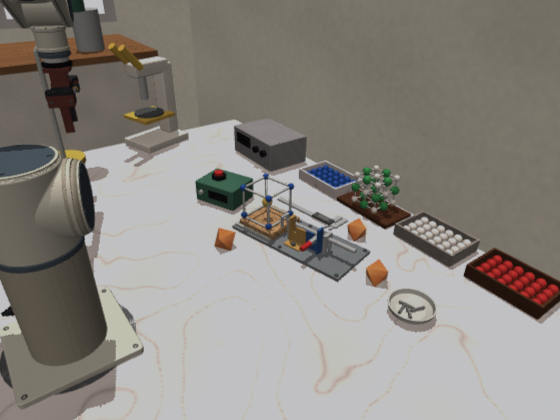

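View pics/top0.png

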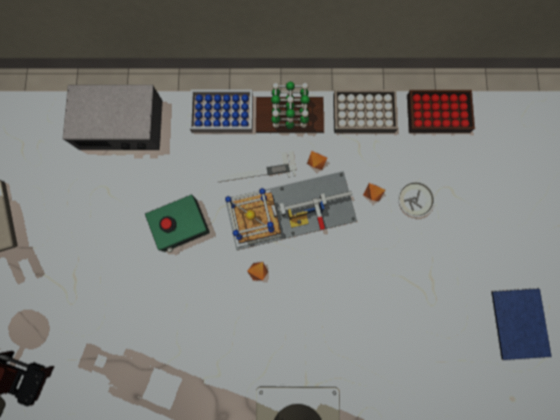

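Run:
```python
import cv2
im=cv2.imread("pics/top0.png"); print(im.shape)
from h import *
K,R,t=cam("top"); print(K,R); print([proj(p,"top") for p in ([600,-50,46],[537,-66,46],[570,48,46])]); print([proj(p,"side") for p in ([600,-50,46],[537,-66,46],[570,48,46])])
```

```text
(420, 560, 3)
[[431.48554009   0.         278.44598953]
 [  0.         431.48554009 208.02461101]
 [  0.           0.           1.        ]] [[ 0.00419838 -0.99996728 -0.00691499]
 [-0.98314754 -0.00286372 -0.18279144]
 [ 0.18276565  0.00756588 -0.98312739]]
[array([315.15281822, 200.89444921]), array([321.28805305, 223.56183101]), array([279.5148455 , 211.52005547])]
[array([320.11318146, 234.67201123]), array([304.83561058, 245.98189636]), array([287.42557785, 221.39925143])]
```

Run:
```python
import cv2
im=cv2.imread("pics/top0.png")[165:260,215:370]; cv2.imwrite("pics/t0z.png",cv2.resize(im,None,fx=5,fy=5,interpolation=cv2.INTER_CUBIC))
im=cv2.imread("pics/side0.png")[165:280,220:380]; cv2.imwrite("pics/s0z.png",cv2.resize(im,None,fx=5,fy=5,interpolation=cv2.INTER_CUBIC))
```

```text
(no output)
```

View pics/t0z.png

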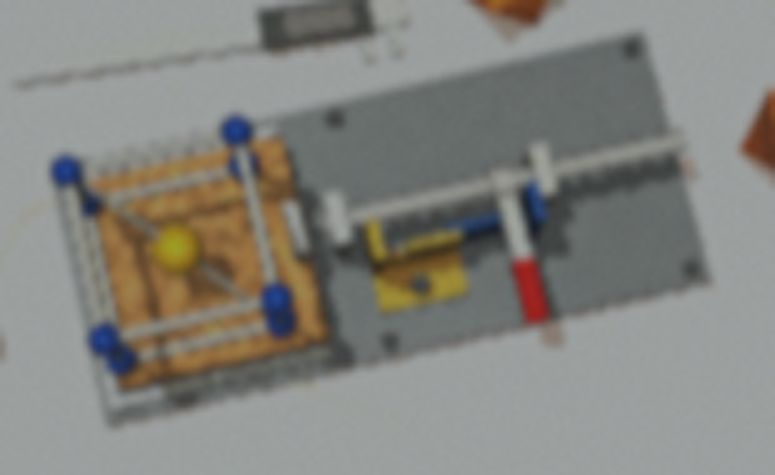

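View pics/s0z.png

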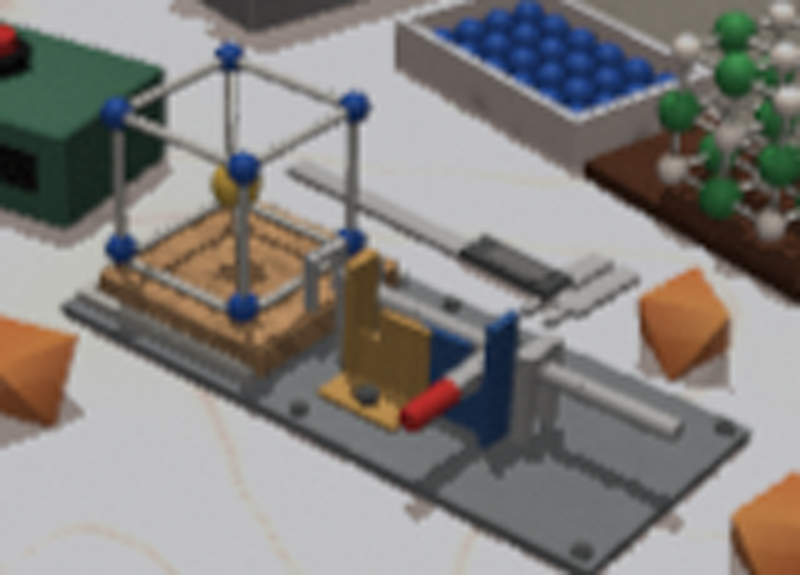

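Run:
```python
from h import *
z=lambda u,v:((u+.5)/5-.5+215,(v+.5)/5-.5+165)
for uv,h in [((642,33),8),((709,284),8),((112,422),8)]:
    print(pix2z(z(*uv),h,"top"))
a=pix2z(z(642,33),8,"top");b=pix2z(z(709,284),8,"top");c=pix2z(z(112,422),8,"top")
print(np.linalg.norm(a-b),np.linalg.norm(c-b))
d=(c-b)/np.linalg.norm(c-b); print("yaw of dock y",np.degrees(np.arctan2(-d[0],d[1])))
w=(b-a); print(np.degrees(np.arctan2(-w[1],-w[0])))
print("grip top of sleeve ends z53", pix2z(z(523,262),53,"top"),pix2z(z(535,320),51,"top"))
print("rod back end z46..", pix2z(z(683,142),50,"top"), pix2z(z(345,215),52,"top"))
def fit(yaw,o):
    s,c=np.sin(yaw),np.cos(yaw); return np.array([[c,-s,0],[s,c,0],[0,0,1]])
# full fit with scipy
from scipy.optimize import least_squares
pts=[((-75+150,-185,8),a),((-75,-185,8),b),((-75,165,8),c)]
f=lambda p:np.concatenate([((fit(p[0],0)@np.array(q))[:2]+p[1:]-w[:2]) for q,w in pts])
r=least_squares(f,[.25,580,25]); print(r.x,np.degrees(r.x[0]),r.fun)
R=fit(r.x[0],0); o=np.r_[r.x[1:],0]
for n,P in dict(bolt=(600.5,-51,46),start=(583,-55,46),brass=(563.5,3.5,46),grip=(538,-65.5,46),tip=(573.5,48.7,46)).items(): print(n,R.T@(np.array(P)-o))
```

```text
[ 695.15738161 -134.09943774    8.        ]
[ 549.13426849 -168.41575651    8.        ]
[470.25456775 166.34705797   8.        ]
150.00119765736008 343.9304423112585
yaw of dock y 13.258678846272632
13.224881084549075
grip top of sleeve ends z53 [553.95425841 -59.93194942  53.        ] [522.46863361 -66.18857878  51.        ]
rod back end z46.. [ 621.62486699 -149.05462919   50.        ] [579.84579509  36.8479542   52.        ]
[2.34501897e-01 5.79953327e+02 2.68826485e+01] 13.435968974076944 [ 0.72954121 -1.52761     0.85812425 -2.06507285 -1.58766546  3.59268285]
bolt [  1.88761574 -80.52521107  46.        ]
start [-16.06284695 -80.34945735  46.        ]
brass [-21.43616103 -18.91959901  46.        ]
grip [-62.27097068 -80.10593997  46.        ]
tip [-1.20725282 22.71970061 46.        ]
```

```bash
cat >> h.py <<'E'
def redc(f,roi):
    im=cv2.imread(f).astype(int); x0,x1,y0,y1=roi; s=im[y0:y1,x0:x1]; w=np.clip(s[:,:,2]-np.maximum(s[:,:,0],s[:,:,1])-30,0,None)*((s[:,:,1]-s[:,:,0])<35)
    ys,xs=np.mgrid[y0:y1,x0:x1]; return (w*xs).sum()/w.sum(),(w*ys).sum()/w.sum(),(w>0).sum()
def tri(a,b):
    Ps=[]
    for n in("top","side"):
        K,R,t=cam(n); Ps.append(K@np.c_[R,t])
    X=cv2.triangulatePoints(Ps[0],Ps[1],np.array(a[:2],float).reshape(2,1),np.array(b[:2],float).reshape(2,1)); return (X[:3]/X[3]).ravel()
E
python3 - <<'E'
from h import *
a=redc("pics/top0.png",(312,330,214,232)); b=redc("pics/side0.png",(295,315,236,253)); print(a,b)
X=tri(a,b); print(X, proj(X,"top"),proj(X,"side"))
print(pix2z(a,53,"top"))
# brass ear top: z=80
z=lambda u,v:((u+.5)/5-.5+215,(v+.5)/5-.5+165)
print("ear top ends",pix2z(z(372,222),80,"top"),pix2z(z(381,262),80,"top"))
print("blue ear",pix2z(z(539,192),80,"top"))
E
```

```text
(np.float64(320.71130519165456), np.float64(222.7295002426007), np.int64(75)) (np.float64(305.4585406301824), np.float64(244.92081260364841), np.int64(76))
[539.47528747 -64.59537584  47.25732498] [320.80126618 222.59290303] [305.28205454 244.94911874]
[538.23021302 -63.82047664  53.        ]
ear top ends [570.85799032  22.57781878  80.        ] [549.27512712  17.80501055  80.        ]
blue ear [587.40628601 -66.58766685  80.        ]
```

Emit:
carry_out([
  [[0,0,32.1],[334.5,-658,0],60],
  [[0,0,32.1],[334.5,-658,0],60],
  [[0,0,32.1],[334.5,-658,0],60],
  [[0,0,32.1],[334.5,-658,0],60],
  [[0,0,32.1],[334.5,-658,0],60],
  [[0,0,32.1],[334.5,-658,0],60],
  [[0,0,32.1],[334.5,-658,0],60],
  [[0,0,32.1],[334.5,-658,0],60],
  [[0,0,32.1],[334.5,-658,0],60],
  [[0,0,32.1],[334.5,-658,0],60],
])

```text
t: 1.63
ee_pos: [389.0, 220.8, 223.0]
orientation: [-0.366, 3.119, 0.001]
ft_force: [1.0, 0.3, 0.0]
width: 60.0
```

Run:
```python
from h import *
st()
```

```text
{'t': 1.633, 'qpos': [0.49, 0.158, 2.007, -0.0, 0.975, -1.315], 'ee_pos': [388.981, 220.829, 223.049], 'orientation': [-0.366, 3.119, 0.001], 'ft_force': [0.994, 0.301, 0.005], 'width': 60.031}
```

Emit:
carry_out([
  [[0,0,0],[146,-287,-90],60],
  [[0,0,0],[146,-287,-90],60],
  [[0,0,0],[146,-287,-90],60],
  [[0,0,0],[146,-287,-90],60],
  [[0,0,0],[146,-287,-90],60],
  [[0,0,0],[146,-287,-90],60],
  [[0,0,0],[146,-287,-90],60],
  [[0,0,0],[146,-287,-90],60],
  [[0,0,0],[146,-287,-90],44],
  [[0,0,0],[146,-287,-90],44],
])

```text
t: 2.47
ee_pos: [534.7, -66.2, 131.9]
orientation: [0.36, -3.12, -0.0]
ft_force: [0.1, 0.1, -0.3]
width: 50.2
```

Emit:
carry_out([
  [[0,0,0],[0,0,-30],44],
  [[0,0,0],[0,0,-50],40],
  [[0,0,0],[0,0,-50],40],
])

```text
t: 2.72
ee_pos: [531.4, -62.9, 80.0]
orientation: [0.367, -3.114, -0.003]
ft_force: [-1.2, -0.3, -0.1]
width: 40.3
```

Run:
```python
from h import *
st()
for c in ("side","top"): save(c,f"pics/{c}1.png")
im=cv2.imread("pics/top1.png")[165:260,255:400]; a=cv2.resize(im,None,fx=5,fy=5,interpolation=cv2.INTER_CUBIC)
im=cv2.imread("pics/side1.png")[165:280,240:385]; b=cv2.resize(im,None,fx=5,fy=5,interpolation=cv2.INTER_CUBIC)
cv2.imwrite("pics/t1z.png",a);cv2.imwrite("pics/s1z.png",b)
```

```text
{'t': 2.717, 'qpos': [-0.14, 0.508, 1.91, 0.0, 0.729, -1.946], 'ee_pos': [531.42, -62.889, 80.047], 'orientation': [0.367, -3.114, -0.003], 'ft_force': [-1.204, -0.259, -0.141], 'width': 40.264}
```

View pics/t1z.png

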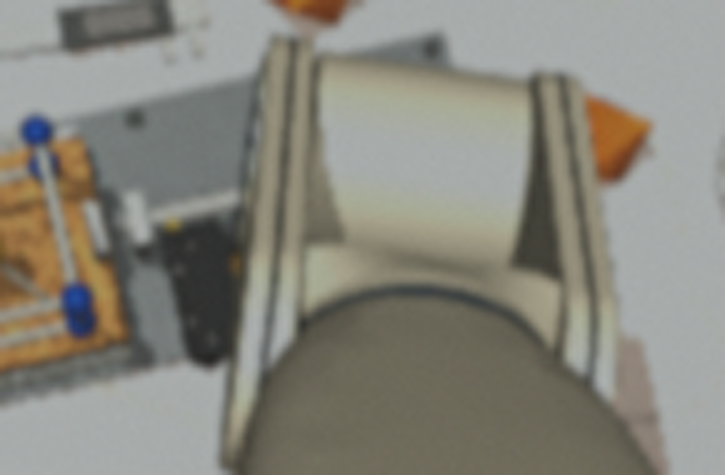

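View pics/s1z.png

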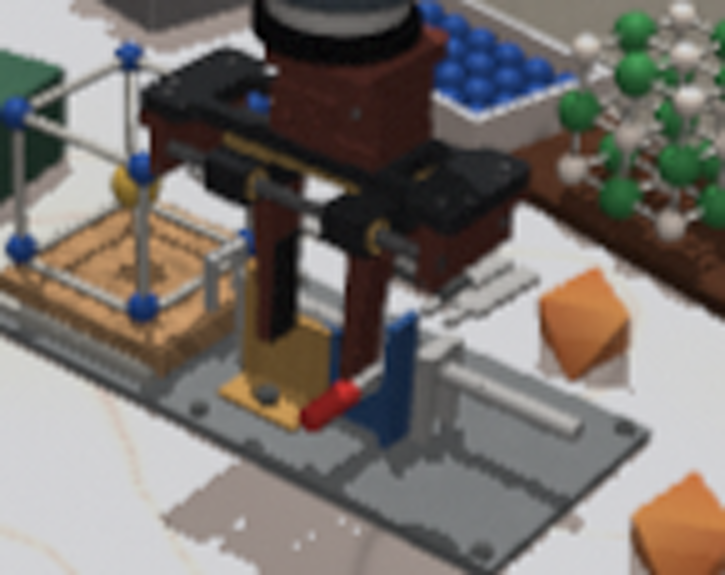

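Run:
```python
from h import *
st()
o=monitor.get_obs()["ee_pos"]
y=np.array([-.231,.973,0])
for k in (-33.5,-20,0,20,33.5):
    p=proj(np.array(o)+k*y,"side"); print(k,(p-[240,165]+.5)*5-.5)
b=redc("pics/side1.png",(295,318,236,253)); print(b)
g=np.array([539,-65.3,46]); print("sleeve proj",proj(g,"side"))
```

```text
{'t': 2.817, 'qpos': [-0.14, 0.504, 1.907, 0.0, 0.732, -1.946], 'ee_pos': [533.699, -63.273, 82.887], 'orientation': [0.368, -3.119, -0.001], 'ft_force': [0.24, 0.955, 0.403], 'width': 39.771}
-33.5 [376.96030894 370.05302119]
-20 [354.03309538 359.33111265]
0 [320.66188368 343.72506968]
20 [287.98148484 328.44208526]
33.5 [266.30200315 318.30367837]
(np.float64(305.7936928261916), np.float64(244.95739046701974), np.int64(77))
sleeve proj [305.29013263 245.57129827]
```

Emit:
carry_out([
  [[0,0,0],[1,-2.5,-20],40],
  [[0,0,0],[1,-2.5,-44],40],
  [[0,0,0],[1,-2.5,-44],30],
  [[0,0,0],[1,-2.5,-44],28],
  [[0,0,0],[1,-2.5,-44],28],
  [[0,0,0],[1,-2.5,-44],28],
])

```text
t: 3.32
ee_pos: [536.5, -66.8, 40.4]
orientation: [-0.366, 3.118, -0.001]
ft_force: [-0.2, 0.2, 0.0]
width: 28.0
```

Run:
```python
from h import *
st()
for c in ("side","side"): save(c,f"pics/{c}2.png")
st()
im=cv2.imread("pics/side2.png")[195:270,260:350]; b=cv2.resize(im,None,fx=8,fy=8,interpolation=cv2.INTER_CUBIC)
cv2.imwrite("pics/s2z.png",b)
```

```text
{'t': 3.317, 'qpos': [-0.146, 0.58, 1.913, -0.0, 0.646, -1.951], 'ee_pos': [536.531, -66.784, 40.446], 'orientation': [-0.366, 3.118, -0.001], 'ft_force': [-0.238, 0.178, 0.001], 'width': 28.031}
{'t': 3.417, 'qpos': [-0.146, 0.581, 1.913, 0.0, 0.645, -1.951], 'ee_pos': [536.301, -66.92, 40.073], 'orientation': [-0.366, 3.118, -0.001], 'ft_force': [-1.053, -0.036, -0.302], 'width': 27.762}
```

View pics/s2z.png

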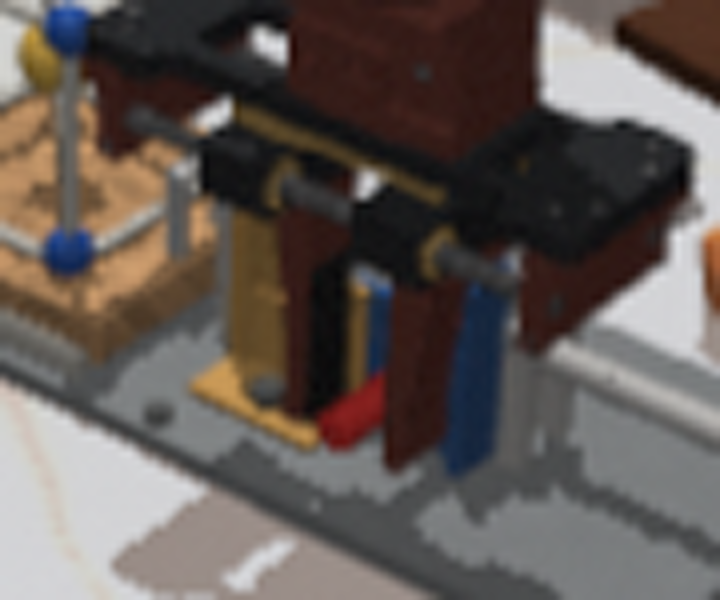

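Emit:
carry_out([
  [[0,0,0],[0,0,-2],22],
  [[0,0,0],[0,0,-2],19],
  [[0,0,0],[0,0,-2],19],
])

```text
t: 3.67
ee_pos: [535.4, -66.9, 36.8]
orientation: [-0.366, 3.12, -0.0]
ft_force: [0.0, 0.2, -0.2]
width: 18.9
```

Emit:
carry_out([
  [[0,0,0],[0,0,0],17.5],
  [[0,0,0],[0,0,0],17.5],
])

```text
t: 3.83
ee_pos: [535.4, -66.9, 36.7]
orientation: [0.366, -3.12, -0.0]
ft_force: [0.0, 0.3, -0.3]
width: 17.4
```

Emit:
carry_out([
  [[0,0,0],[0,0,0],16],
  [[0,0,0],[0,0,0],16],
])

```text
t: 4.0
ee_pos: [535.3, -66.7, 36.6]
orientation: [0.366, -3.12, -0.001]
ft_force: [-0.4, 1.4, 0.7]
width: 15.9
```

Emit:
carry_out([
  [[0,0,0],[-0.1,0.5,0],15],
  [[0,0,0],[-0.1,0.5,0],15],
])

```text
t: 4.17
ee_pos: [535.2, -66.3, 36.6]
orientation: [0.366, -3.12, -0.0]
ft_force: [-0.5, 1.5, 0.2]
width: 14.9
```

Emit:
carry_out([
  [[0,0,0],[0,0,0],13.5],
  [[0,0,0],[0,0,0],13],
])

```text
t: 4.33
ee_pos: [535.2, -66.3, 36.7]
orientation: [0.366, -3.12, -0.0]
ft_force: [-0.6, 1.5, 0.5]
width: 13.7
```

Emit:
carry_out([
  [[0,0,0],[0,0,0],8],
  [[0,0,0],[0,0,0],5],
  [[0,0,0],[0.1,0,3.3],5],
  [[0,0,0],[0.3,0.1,6.6],5],
  [[0,0,0],[0.3,0.1,6.6],5],
])

```text
t: 4.75
ee_pos: [535.6, -66.3, 43.6]
orientation: [0.366, -3.12, -0.0]
ft_force: [0.0, 2.4, -3.7]
width: 12.9
```

Emit:
carry_out([
  [[0,0,0],[1.0,0.2,6.5],5],
  [[0,0,0],[2.6,0.6,12.9],5],
  [[0,0,0],[4.8,1.1,19.1],5],
  [[0,0,0],[4.8,1.1,19.1],5],
])

```text
t: 5.08
ee_pos: [540.7, -65.2, 63.7]
orientation: [-0.366, 3.12, -0.0]
ft_force: [-1.5, 1.4, -1.9]
width: 13.7
```

Emit:
carry_out([
  [[0,0,0],[2.8,0.7,5.9],5],
  [[0,0,0],[6.1,1.5,11.6],5],
  [[0,0,0],[10,2.4,16.8],5],
  [[0,0,0],[14.4,3.4,21.6],5],
  [[0,0,0],[14.4,3.4,21.6],5],
])

```text
t: 5.5
ee_pos: [555.6, -61.7, 85.2]
orientation: [-0.366, 3.12, -0.0]
ft_force: [-2.8, 0.6, 0.1]
width: 13.2
```

Emit:
carry_out([
  [[0,0,0],[4.8,1.2,4.4],5],
  [[0,0,0],[10,2.4,8.2],5],
  [[0,0,0],[12.8,3.1,9.9],5],
  [[0,0,0],[12.8,3.1,9.9],5],
])

```text
t: 5.83
ee_pos: [568.4, -58.5, 94.6]
orientation: [-0.366, 3.119, -0.0]
ft_force: [-5.5, -0.2, 1.4]
width: 13.1
```

Run:
```python
from h import *
for c in ("side","top"): save(c,f"pics/{c}3.png")
st()
im=cv2.imread("pics/side3.png")[185:270,260:350]; b=cv2.resize(im,None,fx=7,fy=7,interpolation=cv2.INTER_CUBIC)
cv2.imwrite("pics/s3z.png",b)
```

```text
{'t': 5.933, 'qpos': [-0.124, 0.523, 1.83, -0.0, 0.789, -1.928], 'ee_pos': [567.807, -58.627, 94.128], 'orientation': [-0.366, 3.12, -0.0], 'ft_force': [-4.163, -0.296, 1.94], 'width': 12.768}
```

View pics/s3z.png

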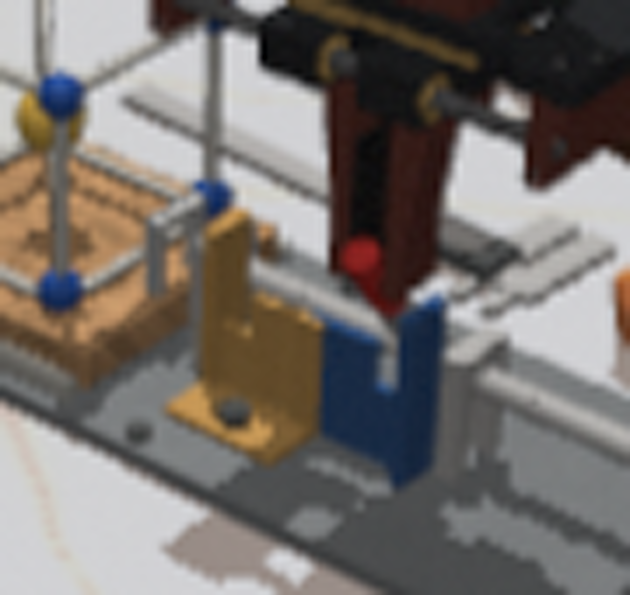

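Emit:
carry_out([
  [[0,0,0],[-1.2,4.9,0],5],
  [[0,0,0],[-2.3,9.7,0],5],
  [[0,0,0],[-3.5,14.6,0],5],
  [[0,0,0],[-4.6,19.5,0],5],
  [[0,0,0],[-5.8,24.3,0],5],
  [[0,0,0],[-6.9,29.2,0],5],
  [[0,0,0],[-8.1,34.1,0],5],
  [[0,0,0],[-9.2,38.9,0],5],
  [[0,0,0],[-9.2,38.9,0],5],
])

```text
t: 6.68
ee_pos: [557.8, -18.6, 93.8]
orientation: [0.367, -3.119, -0.001]
ft_force: [-5.6, 1.6, 4.1]
width: 12.8
```

Run:
```python
from h import *
for c in ("side",): save(c,f"pics/{c}4.png")
st()
im=cv2.imread("pics/side4.png")[185:270,260:350]; b=cv2.resize(im,None,fx=7,fy=7,interpolation=cv2.INTER_CUBIC)
cv2.imwrite("pics/s4z.png",b)
```

```text
{'t': 6.733, 'qpos': [-0.055, 0.509, 1.858, 0.001, 0.776, -1.861], 'ee_pos': [557.753, -18.761, 93.816], 'orientation': [0.367, -3.119, -0.001], 'ft_force': [-4.255, -0.114, 4.453], 'width': 13.088}
```

View pics/s4z.png

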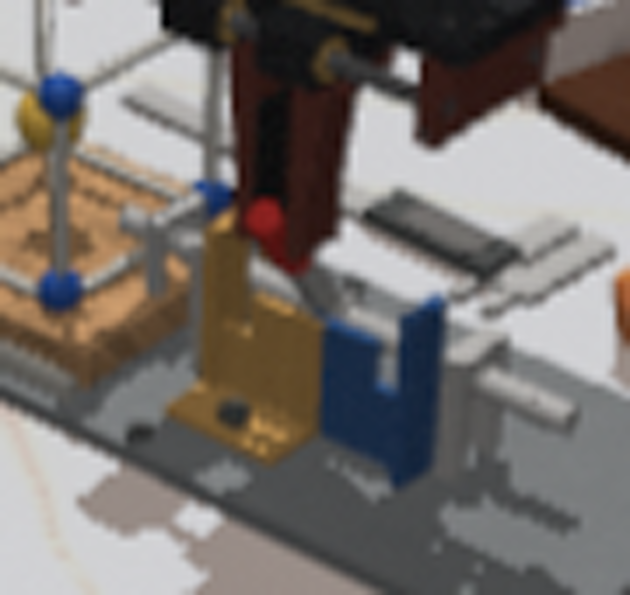

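Emit:
carry_out([
  [[0,0,0],[-0.9,3.9,0],5],
  [[0,0,0],[-1.8,7.8,0],5],
  [[0,0,0],[-2.8,11.7,0],5],
  [[0,0,0],[-2.8,11.7,0],5],
])

```text
t: 7.07
ee_pos: [555.2, -7.6, 93.9]
orientation: [0.366, -3.12, -0.0]
ft_force: [-5.0, -0.4, 4.8]
width: 13.1
```

Emit:
carry_out([
  [[0,0,0],[-0.3,1.5,0],5],
  [[0,0,0],[-0.7,2.9,0],5],
  [[0,0,0],[-0.7,2.9,0],5],
])

```text
t: 7.32
ee_pos: [554.6, -5.1, 93.9]
orientation: [0.366, -3.12, -0.0]
ft_force: [-5.6, -2.7, 5.4]
width: 12.9
```

Emit:
carry_out([
  [[0,0,0],[-0.3,1.5,0],5],
  [[0,0,0],[-0.7,2.9,0],5],
  [[0,0,0],[-0.7,2.9,0],5],
])

```text
t: 7.57
ee_pos: [553.9, -2.2, 93.9]
orientation: [0.366, -3.12, -0.0]
ft_force: [-5.0, -2.5, 4.0]
width: 12.7
```

Emit:
carry_out([
  [[0,0,0],[-0.3,1.5,0],5],
  [[0,0,0],[-0.7,2.9,0],5],
  [[0,0,0],[-0.7,2.9,0],5],
])

```text
t: 7.82
ee_pos: [553.2, 0.7, 93.9]
orientation: [0.366, -3.12, 0.0]
ft_force: [-4.5, -3.0, 4.3]
width: 12.9
```

Emit:
carry_out([
  [[0,0,0],[-0.4,1.5,0],5],
  [[0,0,0],[-0.4,1.5,0],5],
])

```text
t: 7.98
ee_pos: [552.9, 2.1, 93.9]
orientation: [0.366, -3.12, 0.0]
ft_force: [-4.9, -2.7, 4.6]
width: 13.1
```

Emit:
carry_out([
  [[0,0,0],[-0.4,1.5,0],5],
  [[0,0,0],[-0.4,1.5,0],5],
])

```text
t: 8.15
ee_pos: [552.5, 3.6, 93.9]
orientation: [0.366, -3.12, 0.0]
ft_force: [-4.8, -2.7, 5.0]
width: 13.1
```

Emit:
carry_out([
  [[0,0,0],[-0.2,1,0],5],
  [[0,0,0],[-0.2,1,0],5],
])

```text
t: 8.32
ee_pos: [552.2, 4.6, 93.9]
orientation: [0.366, -3.12, 0.0]
ft_force: [-4.4, -2.3, 4.5]
width: 12.7
```

Emit:
carry_out([
  [[0,0,0],[-0.2,1,0],5],
  [[0,0,0],[-0.2,1,0],5],
])

```text
t: 8.48
ee_pos: [552.0, 5.6, 93.9]
orientation: [0.366, -3.12, 0.0]
ft_force: [-3.9, -3.8, 4.7]
width: 13.2
```

Run:
```python
from h import *
for c in ("side",): save(c,f"pics/{c}5.png")
st()
im=cv2.imread("pics/side5.png")[185:270,260:350]; b=cv2.resize(im,None,fx=7,fy=7,interpolation=cv2.INTER_CUBIC)
cv2.imwrite("pics/s5z.png",b)
```

```text
{'t': 8.533, 'qpos': [-0.011, 0.502, 1.871, -0.0, 0.769, -1.816], 'ee_pos': [551.993, 5.569, 93.872], 'orientation': [0.366, -3.12, 0.0], 'ft_force': [-5.458, -2.589, 4.951], 'width': 13.325}
```

View pics/s5z.png

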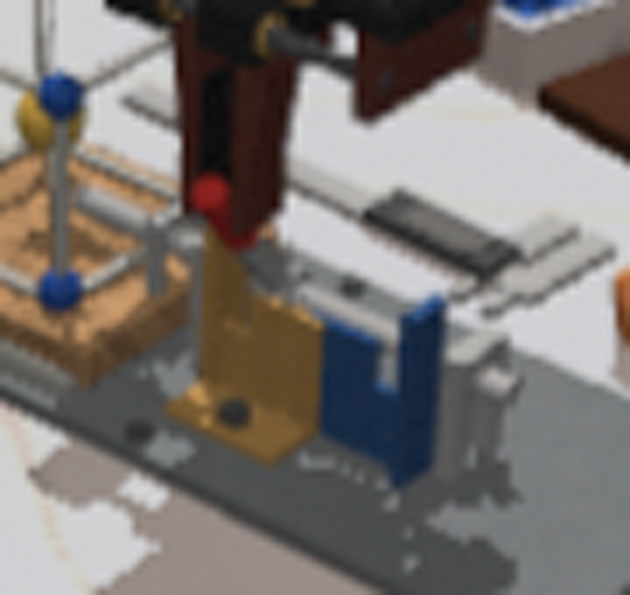

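Emit:
carry_out([
  [[0,0,0],[-0.2,1,0],5],
  [[0,0,0],[-0.2,1,0],5],
])

```text
t: 8.7
ee_pos: [551.8, 6.6, 93.9]
orientation: [0.366, -3.12, 0.0]
ft_force: [-5.7, -1.6, 4.8]
width: 13.2
```

Emit:
carry_out([
  [[0,0,0],[-0.2,1,0],5],
  [[0,0,0],[-0.2,1,0],5],
])

```text
t: 8.87
ee_pos: [551.6, 7.6, 93.9]
orientation: [0.366, -3.12, 0.0]
ft_force: [-5.5, -3.8, 5.6]
width: 13.0
```

Emit:
carry_out([
  [[0,0,0],[-0.2,0.8,0],5],
  [[0,0,0],[-0.2,0.8,0],5],
])

```text
t: 9.03
ee_pos: [551.4, 8.3, 93.9]
orientation: [0.366, -3.12, 0.0]
ft_force: [-5.6, -2.3, 6.1]
width: 13.1
```

Emit:
carry_out([
  [[0,0,0],[-0.2,0.8,0],5],
  [[0,0,0],[-0.2,0.8,0],5],
])

```text
t: 9.2
ee_pos: [551.2, 9.1, 93.9]
orientation: [0.366, -3.119, 0.0]
ft_force: [-5.5, -3.3, 4.9]
width: 12.7
```

Emit:
carry_out([
  [[0,0,0],[-0.2,0.8,0],5],
  [[0,0,0],[-0.2,0.8,0],5],
])

```text
t: 9.37
ee_pos: [551.1, 9.6, 93.9]
orientation: [0.366, -3.12, 0.001]
ft_force: [-5.3, -4.6, 4.3]
width: 13.2
```

Emit:
carry_out([
  [[0,0,0],[-0.2,0.8,0],5],
  [[0,0,0],[-0.2,0.8,0],5],
])

```text
t: 9.53
ee_pos: [551.1, 9.8, 94.0]
orientation: [0.367, -3.12, 0.003]
ft_force: [-4.0, -9.0, 4.5]
width: 12.9
```

Emit:
carry_out([
  [[0,0,0],[0.4,-1.6,0],5],
  [[0,0,0],[0.8,-3.3,0],5],
  [[0,0,0],[0.8,-3.3,0],5],
])

```text
t: 9.78
ee_pos: [551.4, 7.6, 93.8]
orientation: [0.365, -3.119, -0.001]
ft_force: [-4.8, -0.8, 5.2]
width: 13.1
```

Emit:
carry_out([
  [[0,0,0],[-2.8,-0.7,-1.7],5],
  [[0,0,0],[-8,-1.9,-5.5],5],
  [[0,0,0],[-12.8,-3.1,-9.9],5],
  [[0,0,0],[-12.8,-3.1,-9.9],5],
])

```text
t: 10.12
ee_pos: [539.9, 4.7, 83.6]
orientation: [-0.365, 3.117, 0.0]
ft_force: [2.2, 2.4, -0.8]
width: 13.1
```

Emit:
carry_out([
  [[0,0,0],[-2.2,-0.5,-2.4],5],
  [[0,0,0],[-4.4,-1,-4.8],5],
  [[0,0,0],[-4.4,-1,-4.8],5],
])

```text
t: 10.37
ee_pos: [535.5, 3.5, 79.0]
orientation: [-0.365, 3.118, -0.0]
ft_force: [4.8, 2.5, -0.1]
width: 12.9
```

Emit:
carry_out([
  [[0,0,0],[-2,-0.5,-2.6],5],
  [[0,0,0],[-3.9,-0.9,-5.2],5],
  [[0,0,0],[-3.9,-0.9,-5.2],5],
])

```text
t: 10.62
ee_pos: [531.0, 2.4, 73.6]
orientation: [-0.366, 3.119, -0.0]
ft_force: [5.1, 2.4, 0.4]
width: 13.2
```

Emit:
carry_out([
  [[0,0,0],[-1.7,-0.4,-2.9],5],
  [[0,0,0],[-3.3,-0.8,-5.7],5],
  [[0,0,0],[-3.3,-0.8,-5.7],5],
])

```text
t: 10.87
ee_pos: [527.2, 1.5, 67.8]
orientation: [0.366, -3.12, 0.0]
ft_force: [3.3, 0.4, 1.5]
width: 13.4
```

Run:
```python
from h import *
for c in ("side",): save(c,f"pics/{c}6.png")
st()
im=cv2.imread("pics/side6.png")[175:270,240:350]; b=cv2.resize(im,None,fx=6,fy=6,interpolation=cv2.INTER_CUBIC)
cv2.imwrite("pics/s6z.png",b)
```

```text
{'t': 10.917, 'qpos': [-0.02, 0.519, 1.935, -0.0, 0.688, -1.824], 'ee_pos': [527.203, 1.518, 67.946], 'orientation': [0.366, -3.12, 0.0], 'ft_force': [3.233, 1.839, 1.257], 'width': 13.125}
```

View pics/s6z.png

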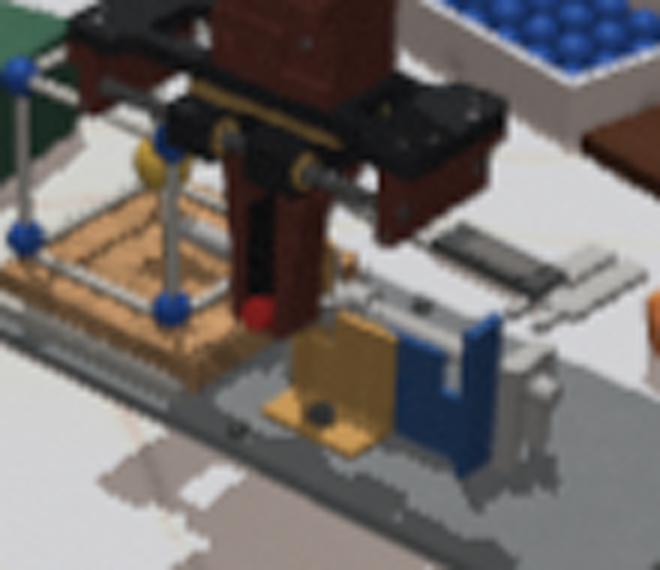

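Emit:
carry_out([
  [[0,0,0],[-2.8,-0.7,-5.9],5],
  [[0,0,0],[-5,-1.2,-12.1],5],
  [[0,0,0],[-5.9,-1.4,-15.3],5],
  [[0,0,0],[-5.9,-1.4,-15.3],5],
])

```text
t: 11.25
ee_pos: [520.6, 0.0, 52.0]
orientation: [0.366, -3.118, 0.0]
ft_force: [1.3, -1.6, 2.2]
width: 13.3
```

Emit:
carry_out([
  [[0,0,0],[0,0,0],15],
  [[0,0,0],[0,0,0],20],
  [[0,0,0],[0,0,0],26],
  [[0,0,0],[0,0,0],30],
  [[0,0,0],[0,0,0],30],
])

```text
t: 11.67
ee_pos: [521.3, 0.4, 52.9]
orientation: [0.366, -3.12, -0.0]
ft_force: [0.8, -1.2, 1.0]
width: 29.7
```

Run:
```python
from h import *
for c in ("side",): save(c,f"pics/{c}7.png")
st()
im=cv2.imread("pics/side7.png")[175:270,240:350]; b=cv2.resize(im,None,fx=6,fy=6,interpolation=cv2.INTER_CUBIC)
cv2.imwrite("pics/s7z.png",b)
```

```text
{'t': 11.717, 'qpos': [-0.022, 0.54, 1.951, 0.0, 0.651, -1.826], 'ee_pos': [521.372, 0.344, 52.928], 'orientation': [0.366, -3.12, -0.0], 'ft_force': [0.146, 0.271, 0.085], 'width': 29.887}
```

View pics/s7z.png

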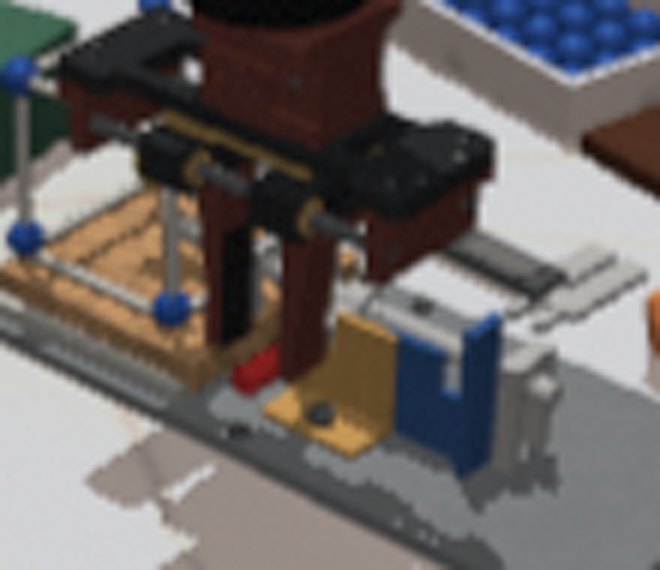

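Emit:
carry_out([
  [[0,0,0],[0,0,20],30],
  [[0,0,0],[0,0,55],30],
  [[0,0,0],[0,0,95],30],
  [[0,0,0],[0,0,130],30],
  [[0,0,0],[0,0,150],30],
  [[0,0,0],[-30,-20,160],30],
  [[0,0,0],[-60,-50,160],30],
  [[0,0,0],[-80,-80,160],30],
  [[0,0,0],[-90,-100,160],30],
  [[0,0,0],[-90,-100,160],30],
])

```text
t: 12.55
ee_pos: [429.3, -101.9, 213.2]
orientation: [0.362, -3.12, 0.001]
ft_force: [0.2, -1.0, -0.2]
width: 29.6
```

Emit:
carry_out([
  [[0,0,0],[0,-40,0],30],
  [[0,0,0],[0,-80,0],30],
  [[0,0,0],[0,-120,0],30],
  [[0,0,0],[0,-160,0],30],
  [[0,0,0],[0,-160,0],30],
])

```text
t: 12.97
ee_pos: [432.7, -265.3, 213.5]
orientation: [-0.36, 3.119, -0.005]
ft_force: [-0.3, 0.4, 0.4]
width: 30.1
```

Run:
```python
from h import *
for c in ("side","top"): save(c,f"pics/{c}8.png")
st()
a=cv2.imread("pics/side8.png")[165:260,230:350]; b=cv2.imread("pics/top8.png")[165:260,215:335]
cv2.imwrite("pics/z8.png",np.vstack([cv2.resize(x,None,fx=3.1*1.0,fy=3.1,interpolation=cv2.INTER_CUBIC) for x in (a,b)]))
cv2.imwrite("pics/z8s.png",cv2.resize(a,None,fx=6,fy=6,interpolation=cv2.INTER_CUBIC))
for c in ("side","top"):
  for q in ("handle_grip","rod_tip","cell_model","bolt_unit"):
    r=place_of(q,c); print(c,q,[(np.round(toworld(x["point"],c),1).tolist(),round(x["confidence"],2)) for x in r[:1]])
```

```text
{'t': 13.067, 'qpos': [-0.567, 0.259, 1.902, 0.0, 0.981, -2.368], 'ee_pos': [431.595, -260.453, 212.694], 'orientation': [0.361, -3.121, -0.001], 'ft_force': [-0.651, 1.241, 0.764], 'width': 29.699}
side handle_grip [([563.1, 3.9, 47.1], 0.34)]
side rod_tip [([558.0, 114.8, 46.9], 0.69)]
side cell_model [([562.5, 113.7, 12.3], 0.97)]
side bolt_unit [([600.8, -53.6, 47.0], 0.73)]
top handle_grip [([521.2, -2.8, 45.0], 0.53)]
top rod_tip [([559.0, 113.9, 46.7], 0.91)]
top cell_model [([562.8, 118.3, 5.7], 0.89)]
top bolt_unit [([600.6, -50.5, 45.8], 0.7)]
```

View pics/z8s.png

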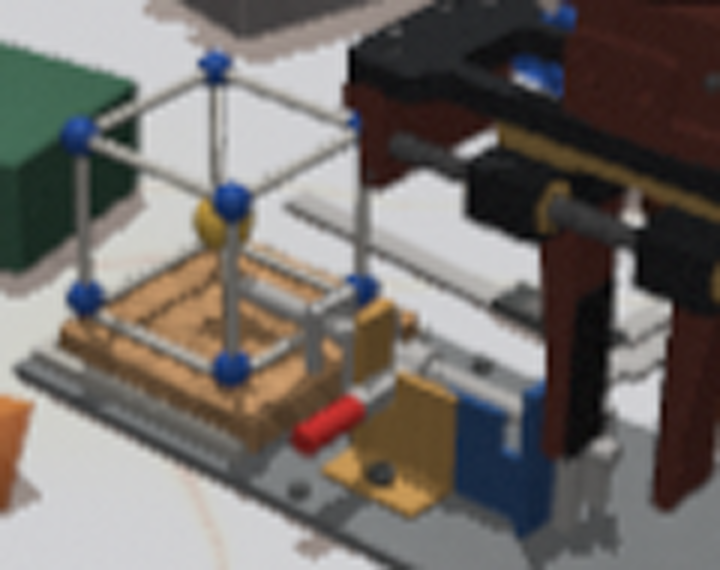

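View pics/z8.png

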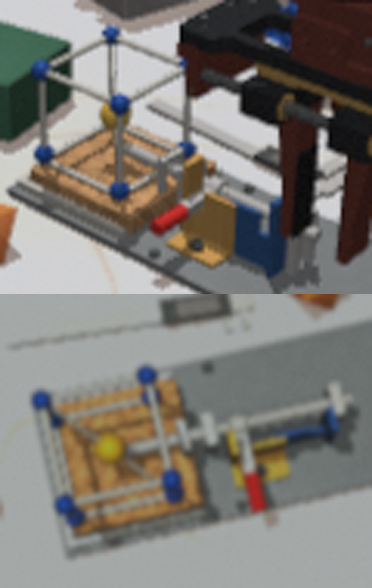

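Run:
```python
from h import *
for f,roi in (("top",(285,308,212,236)),("side",(274,296,226,245))):
    print(f,redc(f"pics/{f}8.png",roi))
X=tri(redc("pics/top8.png",(285,308,212,236)),redc("pics/side8.png",(274,296,226,245))); print(X, X-np.array([539.475,-64.595,47.257]))
print("expected shift", 67.5*np.array([-.231,.973]))
```

```text
top (np.float64(296.8157775768535), np.float64(228.41026220614827), np.int64(75))
side (np.float64(284.3568855084067), np.float64(234.70556445156126), np.int64(83))
[523.67381181   0.5305451   47.48518041] [-15.80118819  65.1255451    0.22818041]
expected shift [-15.5925  65.6775]
```

The sleeve sits at the same height as at the start (0.2 mm difference) and has shifted by the expected amount, so the handle is level in the brass notch and I can hand in.

Run:
```python
from h import *
st(); print(order.close_job())
```

```text
{'t': 13.467, 'qpos': [-0.564, 0.258, 1.903, 0.0, 0.981, -2.369], 'ee_pos': [431.823, -258.792, 213.097], 'orientation': [-0.368, 3.12, -0.0], 'ft_force': [-0.445, -0.322, 0.601], 'width': 30.04}
the job is handed in; nothing more can be done
None
```

The bolt is shot through the keeper and locked, with the red handle lying fully down in the brass notch. I handed the job in at 13.5 s.

- **What I did:** I lifted the handle out of the blue notch and slid the bolt about 69 mm until it met the brass stop. The wrist force read about 9 N there. I backed off about 2 mm, lowered the handle to about 0.25 rad, let go so it dropped the rest of the way, and moved the gripper clear.
- **Handle:** Triangulated from both cameras, the red sleeve is at the same height as when it lay level at the start, within 0.2 mm. It has moved about 67 mm along the bolt, as expected.
- **Rod:** It shows through the keeper in both pictures.
- **Cell model:** It looked unmoved in the pictures. The top camera's readings before and after agree within about 2.5 mm, inside the 4 mm accuracy.
- **Disagreement:** The side camera's network put the handle grip at the brass gate after the move, with low confidence (0.34). The top-camera network and the triangulation agreed with each other, so I disregarded it.
- **Not measured:** I did not check the octahedra, caliper, dish or counter box one by one; the robot never went near them.

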